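# Brush out and close the titration cell

### The arm

A 6-joint arm with a two-finger parallel gripper is mounted at the origin on the work surface. World frame = base frame: x ahead of the robot, y to its left, z up, the work surface at z = 0. Lengths are in m, angles in rad, forces in N, time in s.
With the tool pointing down it reaches from about 0.275 to 0.75 m from the base axis. Payload 10.2 kg.
Tool frame: the origin (TCP) lies midway between the tips of the shut fingers; the grasp point (between the pads) lies 19 mm behind it (env.hold_point_z is the distance from the TCP to the grasp point, in m); z points along the fingers, y is the line along which they close (so a half turn about z gives the same grasp; the last joint's range is limited). The gripper opens to 85 mm and grips with 20 to 120 N. Pads are 22 mm wide; open, the fingers measure 114 mm over their backs; the gripper's body (76 mm by 85 mm) begins 54 mm behind the grasp point. The pads swing forward as they close: fully open they stand 13 mm farther back than shut.
Start: joints at [-1.417, 0.313, 1.498, -0, 1.331, -0.223], TCP at [0.193, -0.488, 0.231] pointing down, gripper open.
Joint ranges: [-2.94, 2.94], [-0.97, 2.17], [0.19, 2.56], [-1.23, 4.37], [0.02, 3.11], [-2.88, 2.88]. Speed limits (rad/s): [2.39, 2.39, 3.01, 3.14, 3.14, 3.14].

### API

Orientations are given as a unit quaternion [x, y, z, w].
In Python, from bench import env, kinematics, monitor, eyes, job gives the robot as it stands. The module is installed in compiled form; this text tells all that it offers. Calls block until the motion is done:
- env.reach(position, orientation): joint-space move of the TCP to a pose.
- env.movel(position, velocity=0.15, frame=None, guard=None): straight line of the TCP; frame=None keeps the orientation; velocity is the mean speed in m/s. With guard (N) it stops when the force on the tool has changed by that much, and returns True; else False.
- env.set_joints(angles): joint-space move.
- env.release() and env.close_gripper(effort=None): open the fingers fully, or close them until they stop; effort is the grip in N (None keeps the last).
- env.hold(seconds).
- kinematics.ik(position, orientation): joint angles nearest the present ones, or None.
- monitor.sense(): the state.
- eyes.grab_frame(name): name is "scene" or "top" or "wrist"; returns a dict with "frame" (480x640x3 uint8, red, green, blue), "mtx" (3x3 intrinsics, pixels), "view" (4x4, takes a point from world to camera coordinates). Camera axes: x right, y down, z forward; pixel columns grow to the right and rows downward; lengths in m; the calibration is good to about 2 mm. A picture is of the moment at which its call begins. There is no depth.
A pose or a line that the arm cannot do raises env.MotionError and nothing moves.
- job.hand_in(): hands the job in; it is judged then, once.
The state is a dict: "clock": time; "joints": joint angles; "qvel": joint speeds; "joint_efforts": joint torques, N m; "position": TCP position; "ee_rot": TCP orientation; "contact_force": force on the tool from outside, world axes, zero at the start; "ft_torque": the same for the moment, N m; "finger_gap": opening from 0.0 (shut) to 1.0 (fully open); "gripper_force": force on a finger pad.
Only numpy, scipy, OpenCV 4.12 (cv2) and the standard library are available. Lean on these libraries where they do the work, as an engineer would, in place of code of your own. Each camera call takes 0.05 s, during which the arm holds its last target. There are 200 camera calls.

### The job

Brush out the empty titration vessel: with the brush from the clear tumbler go down to the vessel's floor, draw it up at least halfway, go down to the floor again, then stand the brush bristles-down back in its tumbler. Then set the vessel's lid gently and level on the mouth so that it rests loosely on the rubber seal, let go of it, and only then press down on it until it has slipped past the seal and its flange lies flush on the rim all round. Leave everything else on the bench where it is.

Things in the scene. Friction and masses are not known exactly. Their poses are not given: they have to be found in the camera images.
- cell: Titration cell, fixed to the bench: white magnetic stirrer 124 x 120 mm, 50 mm high, dial on its -x side, on a base plate reaching from x = -68 to +138 mm, 140 mm wide; on top a clear glass vessel (76 mm bore) with a grey collar at its mouth (100 mm outside, 82 mm bore, 26 mm high), clamped to a short rod at x = +112 mm. Nothing tops the rim. Origin: bench under the vessel's axis.
- vessel_floor (a point): Centre of the vessel's inner floor, 63 mm above the bench; the vessel is 84 mm deep from here to the rim. z up.
- vessel_mouth (a point): Centre of the vessel's rim plane (flat top of the grey collar, 147 mm above the bench). z up. A black rubber seal of eight springy segments runs round the mouth 9 mm below the rim, free inner diameter 69 mm; its segments yield outwards under the lid's plug.
- lid: White plastic lid, about 140 g, standing on its plug, knob up; any yaw will do. From the origin (centre of the plug's underside) upward: tapered plug 24 mm deep (58 mm across at the foot, widest 77 mm at 13 mm height, then 74 mm), round flange 100 mm across from 24 to 32 mm, round black knob 28 mm across from 32 to 66 mm. Grip it by the knob.
- lid_seat (a point): Centre of the underside of the lid's flange (24 mm above the lid's origin). Home when it meets vessel_mouth. Set loosely on the mouth, the plug rests on the seal with this point about 8 mm above the rim, and centres itself if within about 5 mm. Too firm a set-down would snap it home at once: lower it to 8 to 10 mm above the rim, then let go.
- lid_top (a point): Centre of the flat top of the lid's knob (66 mm above the lid's origin): the place to press. It takes 10 to 15 N straight down to slip the plug past the seal; the lid then stays down with the flange on the rim, this point 42 mm above the rim.
- brush: Beaker brush, 186 mm long, about 90 g, standing upright on its bristles in the tumbler. Origin: centre of the flat bristle end (its lower end); z runs along the brush to the handle. Dark bristle head 64 mm long: stiff core 54 mm across, bristles 68 mm across of which the outer 7 mm gives way without force; thin 7 mm wire stem to 110 mm; round wooden handle 18 mm across from 110 to 186 mm.
- brush_grip (a point): On the brush's axis, 150 mm from the bristle end, the middle of the handle: the place to grip.
- stand: Brush tumbler, fixed to the bench: clear plastic cup, 92 mm outside, 84 mm inside, rim 94 mm above the bench, on a steel foot disc 124 mm across. Origin on the bench under its axis.
- stand_floor (a point): Centre of the tumbler's inner floor, 10 mm above the bench. z up.
- tape: Bystander: roll of packing tape lying flat, 104 mm across, 48 mm tall; origin at the centre of its underside.
- beaker: Bystander: empty glass beaker, 72 mm across, 90 mm tall; origin under its centre.
- bottle_a: Bystander: white reagent bottle with red cap, 64 mm across, 170 mm tall; origin under its centre.
- bottle_b: Bystander: white reagent bottle with green cap, 56 mm across, 140 mm tall; origin under its centre.
- vial: Bystander: small brown glass jar with white cap, 44 mm across, 55 mm tall; origin under its centre.
- electrode: Bystander: pen-shaped white electrode holder with blue tip lying on the bench, about 120 mm long, 12 mm thick; origin at its middle, on the bench.
Not all that is in view belongs to the job. What is shaped like the brush but yellow is not meant.

How it is judged:
On the way, in this order (a step that is already met when the one before it is completed fails the run):
1. the held brush is down at the vessel's floor (bristle end within 12 mm of it) (horizontal distance between brush and vessel_floor below 0.03 m and z of brush in the frame of vessel_floor below 0.012 m and contact force between the fingers and brush above 0.5 N), for 0.05 s.
2. the brush is drawn up inside the vessel (bristle end 40 to 100 mm above the floor) (horizontal distance between brush and vessel_floor below 0.03 m and z of brush in the frame of vessel_floor between 0.04 and 0.1 m), for 0.05 s.
3. the held brush is down at the floor a second time (all of step 1), for 0.05 s.
4. the brush stands bristles-down in its tumbler and is released (horizontal distance between brush and stand_floor below 0.035 m and z of brush in the frame of stand_floor below 0.02 m and angle between brush's own z axis and vertical below 0.5 rad and contact force between the fingers and brush below 0.05 N), for 0.2 s.
5. the lid rests loosely and level on the mouth, released, its flange 3 to 14 mm above the rim (horizontal distance between lid_seat and vessel_mouth below 0.008 m and z of lid_seat in the frame of vessel_mouth between 0.003 and 0.014 m and angle between lid's own z axis and vertical below 0.12 rad and contact force between the fingers and lid below 0.05 N), for 0.2 s.
At the end, for the whole second after the job is handed in: The lid is fully home on the vessel: flange within 2.5 mm of the rim, centred within 5 mm, level within 0.04 rad, at rest; the brush stands in its tumbler, bristles down on the floor (end within 20 mm of the floor and 35 mm of the middle, leaning less than 0.5 rad), at rest and released (all of step 4 and z of lid_seat in the frame of vessel_mouth between -0.004 and 0.0025 m and horizontal distance between lid_seat and vessel_mouth below 0.005 m and angle between lid's own z axis and vertical below 0.04 rad and linear speed of lid below 0.01 m/s and linear speed of brush below 0.02 m/s); the robot touches nothing.
It fails at once if a bystander is moved by more than 30 mm (distance of any of tape, beaker, bottle_a, bottle_b, vial, electrode from where it was at the start of the episode above 0.03 m).
It fails at once if the lid is tipped over (angle between lid's own z axis and vertical above 0.8 rad).
It fails at once if the lid is dropped (falls free faster than 0.6 m/s) (linear speed of lid above 0.6 m/s and contact force between the fingers and lid below 0.01 N).
It also fails if it takes over 64 s, if anything falls off the work surface, if the arm or the gripper's body presses on something with over 40 N, if the wrist force passes 120 N, or if a joint passes its speed limit or range.

## Working session

There is one attempt and no reset: what is moved stays moved. The work goes in short steps, each a Python script; the robot and the scene stay as the last script left them, time stands still between calls to the robot, and variables do not carry over. Pictures are saved under pics/ and viewed, at most 10 in all, crops included, and the job is handed in when it is done.

```bash
mkdir -p pics; python3 - <<'E'
from bench import env, kinematics, monitor, eyes, job
import cv2, numpy as np
for n in ("scene","top"):
    f=eyes.grab_frame(n); cv2.imwrite(f"pics/{n}0.png",f["frame"][:,:,::-1]); np.savez(f"pics/{n}0.npz",**f)
    v=f["view"]; print(n,(-v[:3,:3].T@v[:3,3]).round(3), v[:3,:3].round(3).tolist(), f["mtx"].round(1).tolist())
s=monitor.sense(); print(s["clock"],s["position"],s["ee_rot"],s["finger_gap"],env.hold_point_z)
E
```

```text
scene [ 1.099 -0.503  1.018] [[0.684, 0.73, -0.015], [0.548, -0.527, -0.649], [-0.482, 0.435, -0.761]] [[454.6, 0.0, 313.8], [0.0, 454.6, 247.2], [0.0, 0.0, 1.0]]
top [0.434 0.    1.131] [[0.022, -1.0, 0.006], [-0.997, -0.022, -0.07], [0.07, -0.004, -0.998]] [[488.6, 0.0, 321.8], [0.0, 488.6, 236.8], [0.0, 0.0, 1.0]]
0.1 [ 0.19311879 -0.48794046  0.23079009] [ 9.82305999e-01  1.87282102e-01  1.92566838e-05 -5.81681358e-04] 0.9993957043800257 0.0187
```

View pics/scene0.png

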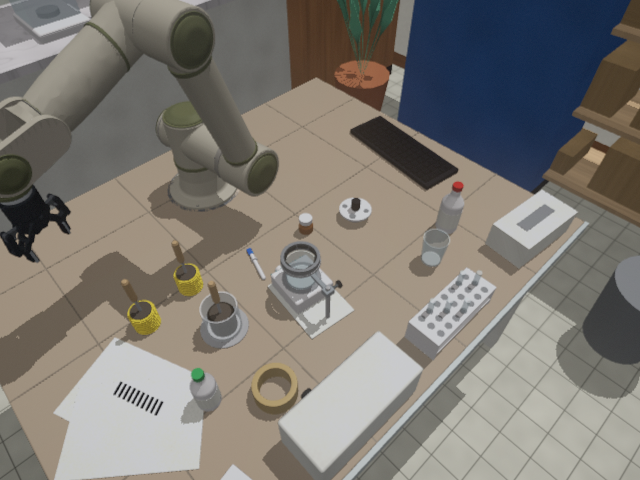

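View pics/top0.png

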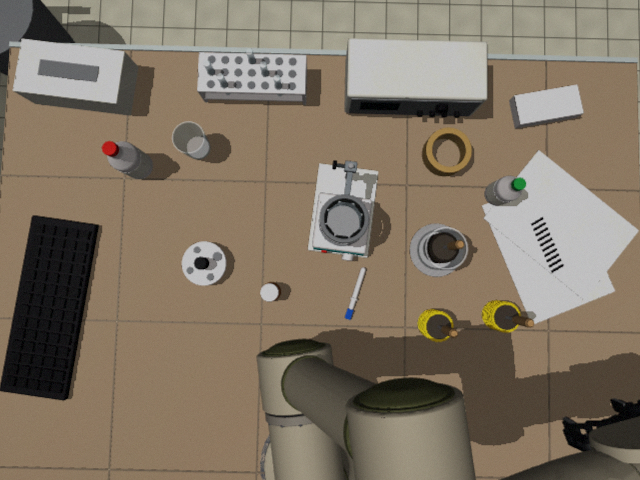

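The scene view shows the clear tumbler with the dark brush at (221,315), its handle top at (212,285). The vessel collar is at (300,260) and the lid at (355,208). In the top view, the tumbler is at (440,250) with the handle end at (461,245), the collar at (346,219) and the lid knob at (202,264). The two yellow brushes are decoys.

```bash
python3 - <<'E'
import cv2, numpy as np
t=cv2.imread("pics/top0.png"); s=cv2.imread("pics/scene0.png")
c=[(t,346,219),(t,440,250),(t,203,263),(s,300,260),(s,221,310),(s,355,208)]
def crop(im,u,v): return cv2.resize(im[v-40:v+40,u-43:u+43],(258,240),interpolation=cv2.INTER_CUBIC)
o=[crop(*x) for x in c]
cv2.imwrite("pics/comp.png",np.vstack([np.hstack(o[:3]),np.hstack(o[3:])]))
E
```

```text
(no output)
```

View pics/comp.png

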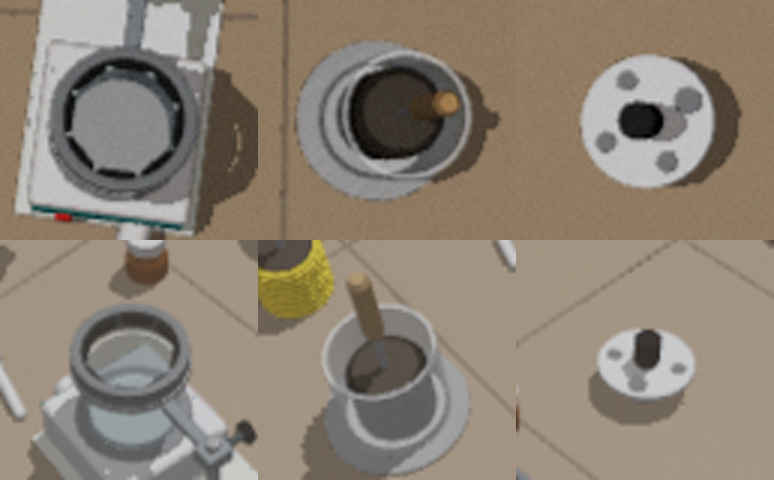

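The crops show the collar rim, tumbler rim, lid flange and knob clearly. The brush handle end is at top px (460,244.4) and scene px (211.4,283.4). I'll now fit the circles by radial edge search in both views.

```bash
cat > vis.py <<'E'
import cv2, numpy as np
from scipy.ndimage import map_coordinates
from scipy.optimize import least_squares
def proj(f,P):
    P=np.atleast_2d(P); c=P@f["view"][:3,:3].T+f["view"][:3,3]; q=c@f["mtx"].T; return q[:,:2]/q[:,2:]
def ray(f,uv):
    R=f["view"][:3,:3]; d=R.T@np.linalg.inv(f["mtx"])@[*uv,1.]; return -R.T@f["view"][:3,3],d/np.linalg.norm(d)
def onplane(f,uv,z):
    o,d=ray(f,uv); return o+d*(z-o[2])/d[2]
def tri(fs,uvs):
    A=0;b=0
    for f,uv in zip(fs,uvs):
        o,d=ray(f,uv); M=np.eye(3)-np.outer(d,d); A=A+M; b=b+M@o
    return np.linalg.solve(A,b)
def circle(f,c,z,r,sign=0,w=.008,it=5):
    """centre of a circle of known radius/height from radial edges; sign +1: brighter outside, -1: darker"""
    g=f["frame"].astype(float).mean(2); c=np.array(c[:2],float); a=np.linspace(0,2*np.pi,120,endpoint=False)
    for k in range(it):
        rr=np.arange(r-w,r+w,.0004); 
        P=np.stack([c[0]+np.outer(np.cos(a),rr),c[1]+np.outer(np.sin(a),rr),np.full((len(a),len(rr)),z)],-1)
        uv=proj(f,P.reshape(-1,3)); I=map_coordinates(g,[uv[:,1],uv[:,0]],order=1).reshape(len(a),-1)
        G=I[:,8:]-I[:,:-8]; G=np.abs(G) if sign==0 else sign*G
        j=G.argmax(1); e=rr[j+4]; ok=G.max(1)>12
        E=c+np.stack([np.cos(a)*e,np.sin(a)*e],1)
        s=least_squares(lambda p:np.hypot(*(E[ok]-p[:2]).T)-p[2],[*c,r],loss="soft_l1",f_scale=.0008)
        c=s.x[:2]; w=max(w*.8,.004)
    return c.round(4),round(s.x[2],4),int(ok.sum()),round(float(np.median(abs(s.fun))),5)
E
python3 - <<'E'
from vis import *
T=np.load("pics/top0.npz");S=np.load("pics/scene0.npz");T=dict(T);S=dict(S)
for n,z,r,ut,us in (("collar",.147,.05,(344.5,218.6),(300,257)),("bore",.147,.041,(344.5,218.6),(300,257)),("flange",.032,.05,(203,263),(355,210)),("knob",.066,.014,(201,263),(356,204)),("tumbler",.094,.046,(444,248.3),(221,306)),):
    for f,u,k in((T,ut,"T"),(S,us,"S")):
        c=onplane(f,u,z); print(n,k,c.round(3),[circle(f,c,z,r,sg,.006 if r<.02 else .008) for sg in (1,-1)])
print("disc",[circle(f,onplane(f,u,.005),.005,.062,s) for f,u in((T,(438,250)),(S,(224,325))) for s in (1,-1)])
print("end",tri((T,S),((460,244.4),(211.4,283.4))), "head", onplane(T,(442.4,247.4),.074), onplane(S,(258-258+178+128/3,270+(365-240)/3),.074))
E
```

```text
collar T [ 0.541 -0.049  0.147] [(array([ 0.5345, -0.0447]), np.float64(0.049), 113, 0.00054), (array([ 0.5446, -0.0474]), np.float64(0.0502), 51, 0.00074)]
collar S [ 0.547 -0.051  0.147] [(array([ 0.551 , -0.0567]), np.float64(0.0498), 112, 0.0012), (array([ 0.5447, -0.0497]), np.float64(0.0481), 50, 0.00032)]
bore T [ 0.541 -0.049  0.147] [(array([ 0.5416, -0.0479]), np.float64(0.0411), 119, 0.00011), (array([ 0.5409, -0.048 ]), np.float64(0.0387), 21, 0.00015)]
bore S [ 0.547 -0.051  0.147] [(array([ 0.5441, -0.0493]), np.float64(0.0413), 101, 0.00031), (array([ 0.5553, -0.0581]), np.float64(0.039), 91, 0.00023)]
flange T [0.446 0.26  0.032] [(array([0.4385, 0.2804]), np.float64(0.0484), 19, 0.00045), (array([0.4462, 0.2597]), np.float64(0.0494), 120, 0.00022)]
flange S [0.452 0.254 0.032] [(array([0.4552, 0.2605]), np.float64(0.0495), 28, 0.0016), (array([0.4472, 0.259 ]), np.float64(0.0499), 111, 0.00056)]
knob T [0.445 0.257 0.066] [(array([0.446 , 0.2566]), np.float64(0.0152), 120, 0.00081), (array([0.4457, 0.2576]), np.float64(0.0116), 25, 0.0)]
knob S [0.459 0.249 0.066] [(array([0.4639, 0.2397]), np.float64(0.0146), 95, 0.00056), (array([0.4593, 0.2487]), np.float64(0.014), 0, nan)]
tumbler T [ 0.488 -0.265  0.094] [(array([ 0.4864, -0.2651]), np.float64(0.0454), 104, 0.00085), (array([ 0.4892, -0.2693]), np.float64(0.0458), 112, 0.00024)]
tumbler S [ 0.494 -0.264  0.094] [(array([ 0.4907, -0.2686]), np.float64(0.0438), 56, 7e-05), (array([ 0.4901, -0.2699]), np.float64(0.0462), 104, 0.0004)]
disc [(array([ 0.4901, -0.2679]), np.float64(0.0631), 30, 0.00132), (array([ 0.4893, -0.2694]), np.float64(0.061), 99, 0.00059), (array([ 0.4939, -0.2731]), np.float64(0.0619), 41, 0.00096), (array([ 0.4879, -0.2685]), np.float64(0.0632), 47, 0.00106)]
end [ 0.49165794 -0.26999328  0.18995561] head [ 0.49061692 -0.26633143  0.074     ] [ 0.49419137 -0.26891636  0.074     ]
  return _methods._mean(a, axis=axis, dtype=dtype,
  ret = ret.dtype.type(ret / rcount)
```

```bash
cat > rob.py <<'E'
from bench import env, kinematics, monitor, eyes, job
import numpy as np, cv2
def q(a): return [np.cos(a/2),np.sin(a/2),0.,0.]
V=np.array([.5428,-.0486]); L=np.array([.4467,.2594]); ST=np.array([.4897,-.2696]); B=np.array([.4915,-.2695])
def p(c,z): return [float(c[0]),float(c[1]),float(z)]
def st():
    s=monitor.sense(); print("t %.1f pos %s F %s gap %.3f grip %.1f"%(s["clock"],np.round(s["position"],4),np.round(s["contact_force"],1),s["finger_gap"],np.max(s["gripper_force"])))
E
python3 - <<'E'
from rob import *
for a in (0.377,0.,-.6,.8,-.4+1.57):
    for c,z in ((B,.25),(B,.141),(B,.33),(V,.33),(V,.194),(L,.2),(L,.036)):
        j=kinematics.ik(p(c,z),q(a)); print(round(a,2),z,None if j is None else np.round(j,2))
a=.377
env.reach(p(B,.28),q(a)); env.movel(p(B,.143),.15); st()
f=eyes.grab_frame("scene"); w=eyes.grab_frame("wrist")
cv2.imwrite("pics/g1.png",np.hstack([cv2.resize(f["frame"][200:380,100:340],(400,300)),cv2.resize(w["frame"],(400,300))])[:,:,::-1])
E
```

```text
0.38 0.25 [-0.71  0.38  1.36 -0.    1.41  0.48]
0.38 0.141 [-0.71  0.47  1.51 -0.    1.16  0.48]
0.38 0.33 [-0.71  0.35  1.2  -0.    1.6   0.48]
0.38 0.33 [-0.3   0.31  1.25 -0.    1.58  0.89]
0.38 0.194 [-0.3   0.39  1.49 -0.    1.26  0.89]
0.38 0.2 [ 0.3   0.32  1.57 -0.    1.25  1.49]
0.38 0.036 [ 0.3   0.54  1.73 -0.    0.87  1.49]
0.0 0.25 [-0.71  0.38  1.36 -0.    1.41  0.86]
0.0 0.141 [-0.71  0.47  1.51 -0.    1.16  0.86]
0.0 0.33 [-0.71  0.35  1.2  -0.    1.6   0.86]
0.0 0.33 [-0.3   0.31  1.25 -0.    1.58  1.27]
0.0 0.194 [-0.3   0.39  1.49 -0.    1.26  1.27]
0.0 0.2 [ 0.3   0.32  1.57 -0.    1.25  1.87]
0.0 0.036 [ 0.3   0.54  1.73 -0.    0.87  1.87]
-0.6 0.25 [-0.71  0.38  1.36 -0.    1.41  1.46]
-0.6 0.141 [-0.71  0.47  1.51 -0.    1.16  1.46]
-0.6 0.33 [-0.71  0.35  1.2  -0.    1.6   1.46]
-0.6 0.33 [-0.3   0.31  1.25 -0.    1.58  1.87]
-0.6 0.194 [-0.3   0.39  1.49 -0.    1.26  1.87]
-0.6 0.2 [ 0.3   0.32  1.57 -0.    1.25  2.47]
-0.6 0.036 [ 0.3   0.54  1.73 -0.    0.87  2.47]
0.8 0.25 [-0.71  0.38  1.36 -0.    1.41  0.06]
0.8 0.141 [-0.71  0.47  1.51 -0.    1.16  0.06]
0.8 0.33 [-0.71  0.35  1.2  -0.    1.6   0.06]
0.8 0.33 [-0.3   0.31  1.25 -0.    1.58  0.47]
0.8 0.194 [-0.3   0.39  1.49 -0.    1.26  0.47]
0.8 0.2 [ 0.3   0.32  1.57 -0.    1.25  1.07]
0.8 0.036 [ 0.3   0.54  1.73 -0.    0.87  1.07]
1.17 0.25 [-0.71  0.38  1.36 -0.    1.41 -0.31]
1.17 0.141 [-0.71  0.47  1.51 -0.    1.16 -0.31]
1.17 0.33 [-0.71  0.35  1.2  -0.    1.6  -0.31]
1.17 0.33 [-0.3   0.31  1.25 -0.    1.58  0.1 ]
1.17 0.194 [-0.3   0.39  1.49 -0.    1.26  0.1 ]
1.17 0.2 [ 0.3   0.32  1.57 -0.    1.25  0.7 ]
1.17 0.036 [ 0.3   0.54  1.73 -0.    0.87  0.7 ]
t 2.6 pos [ 0.4918 -0.2699  0.1439] F [ 0.9 -0.3 -0.6] gap 1.000 grip 0.0
```

View pics/g1.png

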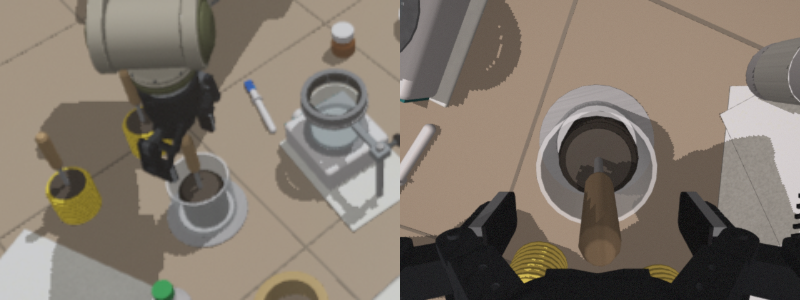

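In the crop, the handle stands midway between the open fingers, at about (190,150) in the scene half and (600,230) in the wrist half. I'll grip it and lift.

```bash
python3 - <<'E'
from rob import *
env.close_gripper(50); st()
env.movel(p(B,.33),.15); st()
env.movel(p(V,.33),.2); st()
f=eyes.grab_frame("scene"); t=eyes.grab_frame("top")
cv2.imwrite("pics/g2.png",np.hstack([cv2.resize(f["frame"][160:340,180:420],(400,300)),cv2.resize(t["frame"][130:310,220:460],(400,300))])[:,:,::-1])
np.savez("pics/s2.npz",**f)
E
```

```text
t 3.3 pos [ 0.4915 -0.2696  0.1431] F [0.5 0.5 0. ] gap 0.195 grip 48.8
t 4.7 pos [ 0.4913 -0.2694  0.3292] F [ 0.3  0.7 -1.3] gap 0.193 grip 48.7
t 6.0 pos [ 0.5427 -0.0493  0.3299] F [-1.1 -0.6 -0.8] gap 0.198 grip 48.7
```

View pics/g2.png

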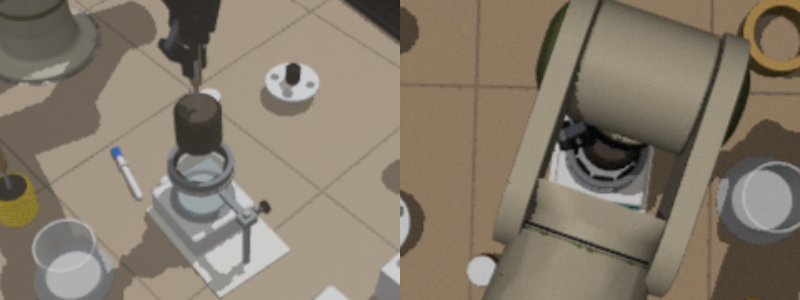

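The brush hangs upright over the collar; its head is at about (198,125) in the left crop. Next I lower it, stroke, and take it back.

```bash
python3 - <<'E'
from rob import *
for k in range(2):
    print(env.movel(p(V,.199),.12,guard=10)); env.hold(.2); st()
    if k==0: env.movel(p(V,.262),.12); env.hold(.2); st()
E
```

```text
False
t 7.5 pos [ 0.543  -0.0486  0.1994] F [-0.  -0.  -0.8] gap 0.194 grip 48.7
t 8.4 pos [ 0.5426 -0.0485  0.2612] F [-0.3  0.2 -0.3] gap 0.197 grip 48.7
False
t 9.3 pos [ 0.5431 -0.0487  0.1997] F [ 0.3  0.6 -0.9] gap 0.198 grip 48.7
```

```bash
python3 - <<'E'
from rob import *
print(env.movel(p(V,.192),.02,guard=5)); st()
env.movel(p(V,.335),.15); env.movel(p(B,.335),.2); env.movel(p(B,.147),.15,guard=10); st()
env.release(); env.hold(.3); st(); env.movel(p(B,.30),.15)
f=eyes.grab_frame("scene");t=eyes.grab_frame("top")
cv2.imwrite("pics/g3.png",np.hstack([cv2.resize(f["frame"][200:380,100:340],(400,300)),cv2.resize(t["frame"][130:310,320:560],(400,300))])[:,:,::-1])
E
```

```text
True
t 9.6 pos [ 0.5433 -0.0488  0.196 ] F [ 0.7 -0.2  3.2] gap 0.194 grip 49.2
t 13.3 pos [ 0.4918 -0.2697  0.1478] F [-1.2 -0.2 -0.7] gap 0.199 grip 48.7
t 14.3 pos [ 0.4915 -0.2695  0.147 ] F [ 0.6 -0.4  0.4] gap 0.999 grip 0.0
```

View pics/g3.png

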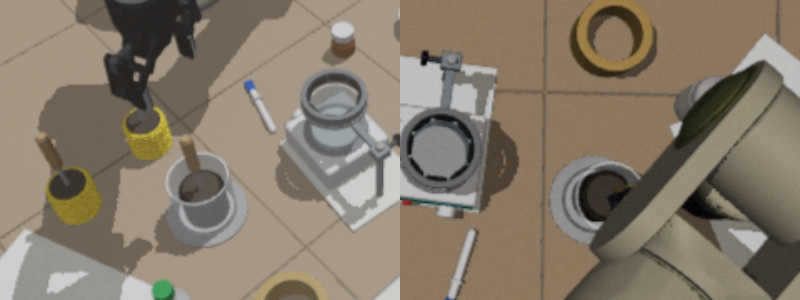

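The brush stands upright in its tumbler, released; the floor contact at 0.196 m matched my estimate. Now the lid.

```bash
python3 - <<'E'
from rob import *
env.reach(p(L,.25),q(1.17)); env.movel(p(L,.12),.15); 
w=eyes.grab_frame("wrist"); 
env.movel(p(L,.038),.08,guard=8); st()
env.close_gripper(40); env.hold(.2); st()
env.movel(p(L,.06),.05); st()
f=eyes.grab_frame("scene")
cv2.imwrite("pics/g4.png",np.hstack([cv2.resize(f["frame"][120:300,240:480],(400,300)),cv2.resize(w["frame"],(400,300))])[:,:,::-1])
E
```

```text
t 19.7 pos [0.447  0.2595 0.0385] F [ 0.2 -0.3 -0.8] gap 0.996 grip 0.0
t 20.5 pos [0.4468 0.2594 0.0382] F [-0.7 -0.2  3.6] gap 0.314 grip 39.5
t 21.1 pos [0.4466 0.2594 0.06  ] F [ 0.3  0.3 -1.3] gap 0.309 grip 39.4
```

View pics/g4.png

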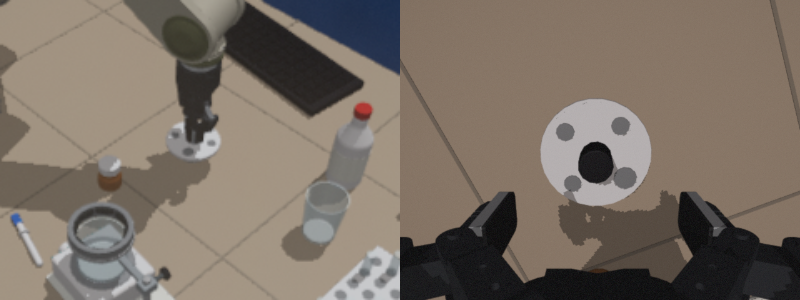

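The lid is gripped and lifted level, with the flange at (193,142) in the left crop.

```bash
python3 - <<'E'
from rob import *
from vis import circle
env.movel(p(L,.235),.15); env.movel(p(V,.235),.2); env.hold(.2)
f=eyes.grab_frame("scene"); z=.235-.038+.032
print(circle(f,V,z,.05,-1),circle(f,V,z,.05,0))
env.movel(p(V,.18),.08); print(env.movel(p(V,.1705),.02,guard=5)); st()
f=eyes.grab_frame("scene")
cv2.imwrite("pics/g5.png",cv2.resize(f["frame"][190:340,220:420],(800,600),interpolation=cv2.INTER_CUBIC)[:,:,::-1])
E
```

```text
(array([ 0.5433, -0.0487]), np.float64(0.0501), 75, 0.00055) (array([ 0.5426, -0.0495]), np.float64(0.0509), 79, 0.00051)
False
t 25.9 pos [ 0.5428 -0.0486  0.1705] F [-0.1 -0.1 -1. ] gap 0.313 grip 39.4
```

View pics/g5.png

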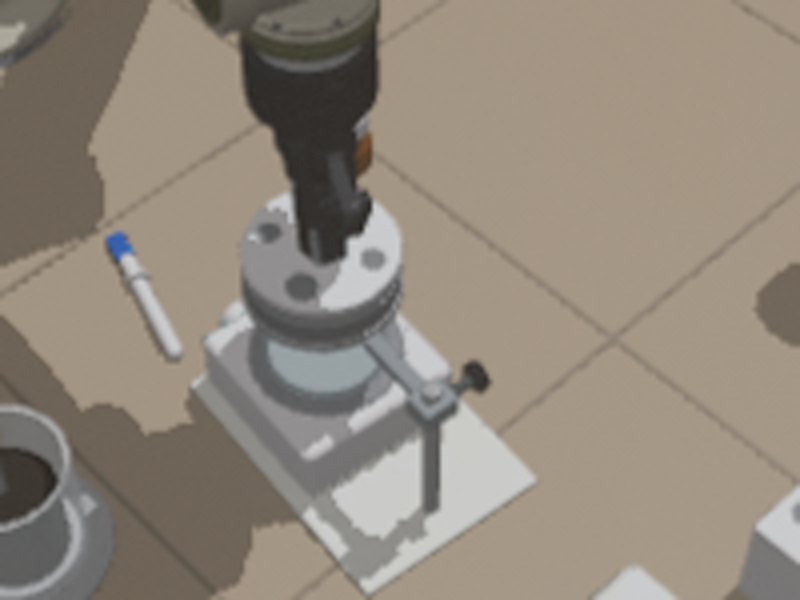

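The lid sits level and centred just above the mouth, with the flange at (322,255). I'll release it and check.

```bash
python3 - <<'E'
from rob import *
from vis import circle
env.release(); env.hold(.5); st()
env.movel(p(V,.26),.12); env.close_gripper(20); st()
f=eyes.grab_frame("scene")
for h in (0,.008): print(h,circle(f,V,.155+h,.05,-1))
cv2.imwrite("pics/g6.png",cv2.resize(f["frame"][190:340,220:420],(800,600),interpolation=cv2.INTER_CUBIC)[:,:,::-1])
E
```

```text
t 27.1 pos [ 0.5428 -0.0486  0.1705] F [ 0.6 -1.   0. ] gap 1.002 grip 0.0
t 28.8 pos [ 0.5428 -0.0486  0.26  ] F [ 0.7 -0.1 -0.7] gap 0.000 grip 0.0
0 (array([ 0.5381, -0.0444]), np.float64(0.0503), 120, 0.0004)
0.008 (array([ 0.5432, -0.0487]), np.float64(0.0498), 120, 0.0004)
```

View pics/g6.png

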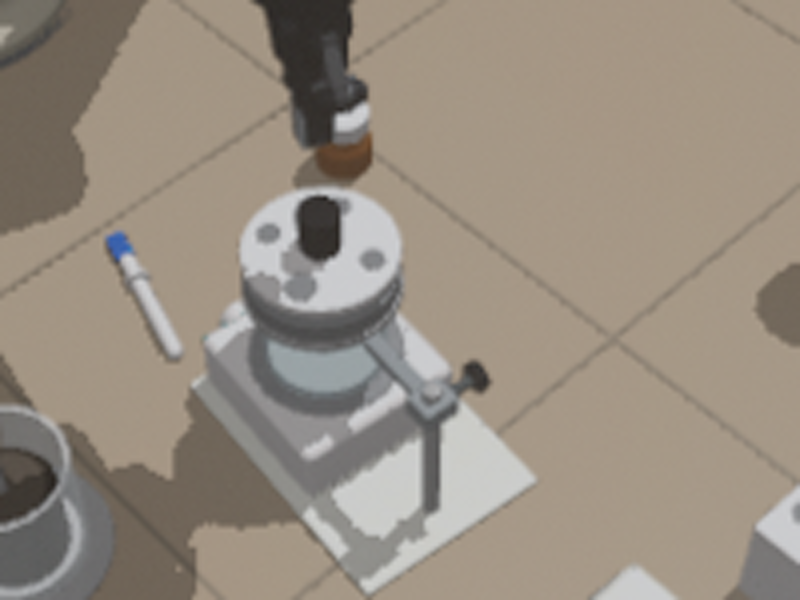

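The lid rests loosely and level: the circle fit matches a flange 8 mm above the rim, centred within 1 mm. Now I press.

```bash
python3 - <<'E'
from rob import *
from vis import circle
C=V
env.movel(p(C,.203),.1); 
for z in (.195,.192,.190,.189,.188,.187):
    g=env.movel(p(C,z),.02,guard=28); print(z,g); st()
    if g: break
env.hold(.3); st(); env.movel(p(C,.27),.1); env.hold(.3); st()
f=eyes.grab_frame("scene")
for h in (0,.008): print(h,circle(f,V,.155+h,.05,-1))
cv2.imwrite("pics/g7.png",cv2.resize(f["frame"][190:340,180:380],(800,600),interpolation=cv2.INTER_CUBIC)[:,:,::-1])
E
```

```text
0.195 False
t 30.1 pos [ 0.5434 -0.0488  0.1961] F [-0.1 -0.7  7.6] gap 0.000 grip 3.5
0.192 False
t 30.4 pos [ 0.5438 -0.0491  0.1938] F [ 0.9 -1.1 11.4] gap -0.005 grip 5.5
0.19 False
t 30.6 pos [ 0.5433 -0.0488  0.1907] F [ 0.6 -0.7  2.7] gap -0.000 grip 1.6
0.189 False
t 30.9 pos [ 0.543  -0.0486  0.1891] F [ 0.5 -0.   3.2] gap 0.004 grip 1.8
0.188 False
t 31.1 pos [ 0.543  -0.0486  0.189 ] F [-1.9  0.4 11.4] gap -0.000 grip 5.4
0.187 False
t 31.4 pos [ 0.543  -0.0486  0.189 ] F [-5.5  1.7 17.9] gap 0.000 grip 9.0
t 31.7 pos [ 0.543  -0.0487  0.189 ] F [-5.6  0.5 17.3] gap 0.002 grip 8.9
t 33.0 pos [ 0.5427 -0.0486  0.2697] F [-0.1  0.5  0.5] gap -0.002 grip 0.0
0 (array([ 0.5432, -0.0488]), np.float64(0.0499), 120, 0.0003)
0.008 (array([ 0.5484, -0.053 ]), np.float64(0.0494), 120, 0.00025)
```

View pics/g7.png

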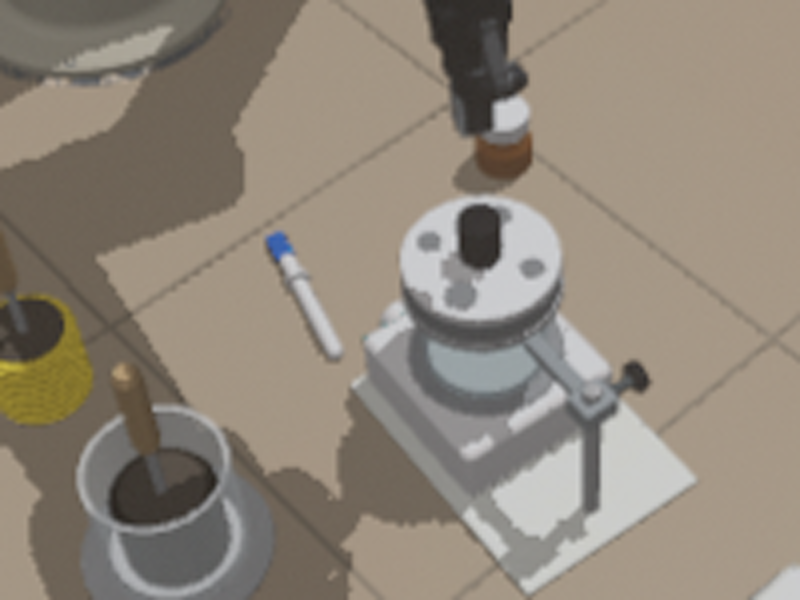

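The lid is flush: the knob top reached 0.189 m, the fit matches a flange on the rim at (480,260), and it is centred. The brush stands in its tumbler at (135,400), and the arm is clear.

```bash
python3 -c "
from bench import job
print(job.hand_in())"
```

```text
the job is handed in; nothing more can be done
None
```

I brushed the vessel with two strokes to the floor, stood the brush back in its tumbler, set the lid loosely on the seal, released it, pressed it flush and handed the job in at about 33 s; no verdict was returned.

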